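# Lock the vial carrier into the autosampler deck

### The arm

A 6-joint arm with a two-finger parallel gripper is mounted at the origin on the work surface. World frame = base frame: x ahead of the robot, y to its left, z up, the work surface at z = 0. Lengths are in m, angles in rad, forces in N, time in s.
With the tool pointing down it reaches from about 0.4 to 0.825 m from the base axis. Payload 7 kg.
Tool frame: the origin (TCP) lies between the finger pads; the fingertips stand 8 mm ahead of it and the grasp point (between the pads) lies 11 mm behind it (arm.finger_overhang is the distance from the TCP to the fingertips, in m); z points along the fingers, y is the line along which they close (so a half turn about z gives the same grasp; the last joint's range is limited). The gripper opens to 88 mm and grips with 3 to 60 N. Pads are 19 mm wide; open, the fingers measure 130 mm over their backs; the gripper's body (78 mm by 193 mm) begins 47 mm behind the grasp point.
Start: joints at [1.53, 0.359, 0.012, 0, -1.224, -0.288], TCP at [0.218, 0.639, 0.235] pointing down, gripper open.
Joint ranges: [-3.07, 3.07], [-1.43, 2.12], [-1.02, 1.25], [-3.03, 1.67], [-3.05, -0], [-3.03, 3.03]. Speed limits (rad/s): [2.39, 2.39, 3.01, 3.14, 3.14, 3.14].

### API

Orientations are given as [roll, pitch, yaw] about the fixed x, y, z axes, in that order (R = Rz(yaw) Ry(pitch) Rx(roll)).
In Python, from station import arm gives the robot as it stands.
- The arm moves only by the tool move_arm, never from a script. Its argument "rows" is text: rows parted by semicolons, each of 7 numbers parted by spaces: the turn, a rotation vector about the tool's x, y, z in degrees, then the shift along the tool's x, y, z in m, then the finger opening in m, from 0 to 0.0876. A call has 1 to 8 rows; each row shifts and turns the commanded pose from where the row before left it, along the tool's axes as they then stand; what a row does not reach is not made up. A row lasts 1/8 s, in which the tool goes at most 62.5 mm and 10.7 degrees, less where a joint would pass 70% of its speed; a pose out of reach is approached as far as the arm can. A call is refused whole if a number of a shift passes 0.0625 or a number of a turn 10.7, either way. A call with a gripper value outside its range is refused whole. The fingers move at their own pace and stop on an object; "squeeze" is the grip in N (left out, the last holds). Time passes only in rows, so rows that do not move let the fingers close. It gives the time, the measured TCP pose, the force, the opening and the grip force at its end, in the units of the state.
- arm.get_state(): the state, without advancing time (a new reading comes with each control period).
- arm.grab_frame(name): name is "scene" or "side" or "wrist"; returns (picture, depth): 384x512x3 uint8, blue, green, red; 384x512 float32, m along the optical axis (not along the pixel's ray), 0 where there is no reading.
- arm.camera_model(name): a dict with "mtx" (3x3 intrinsics, pixels), "camera_from_world" (4x4, takes a point from world to camera coordinates); the wrist camera has in their place "mount" (4x4, takes a point from camera to tool coordinates, whose origin is the TCP and whose axes are the flange's). Camera axes: x right, y down, z forward; pixel columns grow to the right and rows downward; lengths in m; the calibration is good to about 2 mm. A picture is of the moment at which its call begins: read the wrist's pose just before it. camera_model takes no time and is no camera call.
- arm.job_done(): hands the job in; it is judged then, once.
The state is a dict: "t": time; "q": joint angles; "qd": joint speeds; "joint_efforts": joint torques, N m; "eef_pos": TCP position; "ee_rot": TCP orientation; "force": force on the tool from outside, world axes, zero at the start; "moment": the same for the moment, N m; "width": finger opening in m; "gripper_force": force on a finger pad.
Only numpy, scipy, OpenCV 4.12 (cv2) and the standard library are available. Lean on these libraries where they do the work, as an engineer would, in place of code of your own. Each camera call takes 0.05 s, during which the arm holds its last target. There are 200 camera calls.

### The job

Mount the carrier with the four small vials in the autosampler deck: take it off its stand by the bar handle, pass its T-shaped foot down through the long slot in the metal deck until its round plate lies flat on the deck, then give it a quarter turn, either way, so that the foot (and the handle, which points the same way) lies square across the slot, about in the middle of the slot, and let go. Leave the other carrier, the one with two wide amber jars, where it stands.

Things in the scene. Friction and masses are not known exactly. Their poses are not given: they have to be found in the camera images.
- carrier_grip (a point): Centre of the bar handle of the carrier to mount (0.2 to 0.3 kg, upright, foot hanging in an open grey stand 70 x 70 x 40 mm high). Light grey handle: 46 mm long along x, 14 wide along y, 26 high; z up. Below this point: 10 mm post, four 12 mm vials (tops 26 mm below), round plate 76 mm across (underside 66 mm below). Nothing else beside the handle. Lift 40 mm or more to clear the stand.
- carrier_foot (a point): Centre of the underside of that carrier's steel T-head, 98 mm straight below the handle's centre; same axes. T-head: 48 mm long along x (parallel to the handle), 14 mm wide, 10 mm high, on a 12 mm neck 22 mm long up to the round plate. Half a turn about z makes no difference.
- deck_slot (a point): Centre of the slot's mouth on the top face of the fixed deck, a metal-topped box 150 x 190 x 56 mm high. Slot 64 mm long along x, 28 mm wide along y; z up. Top plate 8 mm thick, hollow below: once the T-head is wholly under it, it turns freely either way. With the carrier's plate on the deck its handle's centre is 66 mm above this point. A row of vials 22 mm high stands 92 mm off along y.
- other_grip (a point): Centre of the handle of the other carrier, of the same build on a like stand, but loaded with two wide amber jars (27 mm across) instead of four vials. To be left alone. Which carrier stands left or right varies.
Mind the look-alikes: they are no part of the job. What is shaped like the part that bears carrier_grip but yellow is not meant.

How it is judged:
At the end, for the whole second after the job is handed in: Four-vial carrier released and at rest in the deck: handle centre 60 to 70 mm above the slot's mouth, tilt under 0.09 rad, within 18 mm of the slot's centre, handle and foot across the slot to within 0.30 rad; other carrier within 30 mm of where it stood (horizontal distance between carrier_grip and deck_slot below 0.018 m and z of carrier_grip in the frame of deck_slot between 0.06 and 0.07 m and angle between the x axis of carrier_grip and the y axis of deck_slot, either way round below 0.3 rad and angle between carrier_grip's own z axis and vertical below 0.09 rad and linear speed of carrier below 0.02 m/s and distance of other_grip from where it was at the start of the episode below 0.03 m); the robot touches nothing.
It fails at once if the other carrier is shifted by more than 30 mm or knocked over (distance of other_grip from where it was at the start of the episode above 0.03 m).
It also fails if it takes over 45 s, if anything falls off the work surface, if the arm or the gripper's body presses on something with over 40 N, if the wrist force passes 120 N, or if a joint passes its speed limit or range.

## Working session

There is one attempt and no reset: what is moved stays moved. The work goes in short steps, Python scripts to look and compute and a tool call to move; the robot and the scene stay as the last step left them, time stands still between calls to the robot, and variables do not carry over. Pictures are saved under pics/ and viewed, at most 10 in all, crops included, and the job is handed in when it is done.

Besides the shell and the picture viewer there is one more tool, called after "Request:" as name(argument=value, ...), one argument or row to a line, values as JSON. move_arm: Moves the arm, as the interface text tells. Its arguments: {"type":"object","properties":{"rows":{"type":"string"},"squeeze":{"type":"number"}},"required":["rows"]}

```bash
mkdir -p pics; cat > h.py <<'E'
import numpy as np, cv2
from station import arm
from scipy.spatial.transform import Rotation as R
def cam(name, st=None):
    m=arm.camera_model(name); K=np.array(m["mtx"])
    if name=="wrist":
        T=np.eye(4); T[:3,:3]=R.from_euler('xyz',st["ee_rot"]).as_matrix(); T[:3,3]=st["eef_pos"]
        return K, T@np.array(m["mount"])
    return K, np.linalg.inv(np.array(m["camera_from_world"]))
def ptsworld(depth,K,W):
    v,u=np.mgrid[:depth.shape[0],:depth.shape[1]]
    c=np.stack([(u-K[0,2])/K[0,0]*depth,(v-K[1,2])/K[1,1]*depth,depth],-1)
    return c@W[:3,:3].T+W[:3,3]
def ray(px,K,W,z):
    d=W[:3,:3]@np.array([(px[0]-K[0,2])/K[0,0],(px[1]-K[1,2])/K[1,1],1.]); return W[:3,3]+d*(z-W[2,3])/d[2]
def grab(name,tag):
    st=arm.get_state(); im,d=arm.grab_frame(name); im=np.array(im);d=np.array(d)
    K,W=cam(name,st); P=ptsworld(d,K,W); cv2.imwrite(f"pics/{tag}.png",im); np.savez(f"{tag}.npz",im=im,d=d,P=P,K=K,W=W); return im,d,P,K,W,st
E
python3 - <<'E'
from h import *
a=grab("scene","s0");b=grab("side","d0")
print(a[4][:3,3],b[4][:3,3],arm.get_state())
cv2.imwrite("pics/both.png",cv2.resize(np.vstack([a[0],b[0]]),(400,600)) if 0 else np.hstack([cv2.resize(a[0],(400,300)),cv2.resize(b[0],(400,300))]))
E
```

```text
[1.0446064  0.51598499 0.96547533] [ 0.21103539 -0.61307288  0.7534863 ] {'t': 0.1, 'q': array([ 1.53009344e+00,  3.59331829e-01,  1.12028627e-02, -2.79959334e-04,
       -1.22411767e+00, -2.88083797e-01]), 'qd': array([-0.00041712, -0.00158046,  0.00043211,  0.00012925,  0.00055479,
        0.00081597]), 'joint_efforts': array([-1.51593900e-03, -5.84161305e+01,  2.93755174e+01,  7.01574057e+00,
        1.02307118e-02, -5.73067268e-05]), 'eef_pos': array([0.2178626 , 0.63845041, 0.23373361]), 'ee_rot': array([ 3.14012733e+00, -1.59738868e-04, -3.28881879e-01]), 'force': array([ 0.38808756,  0.52467128, -0.17759933]), 'moment': array([-0.02249715, -0.01870463, -0.02476061]), 'gripper_force': 0.0, 'width': 0.0874829620775468}
```

View pics/s0.png

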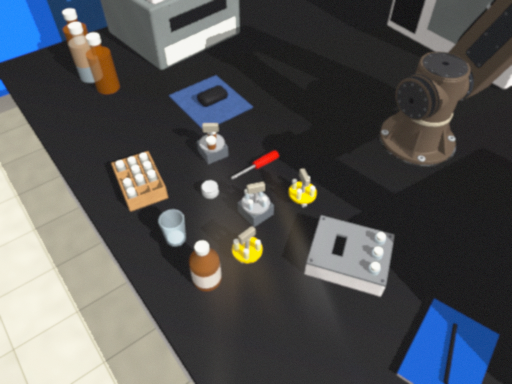

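View pics/d0.png

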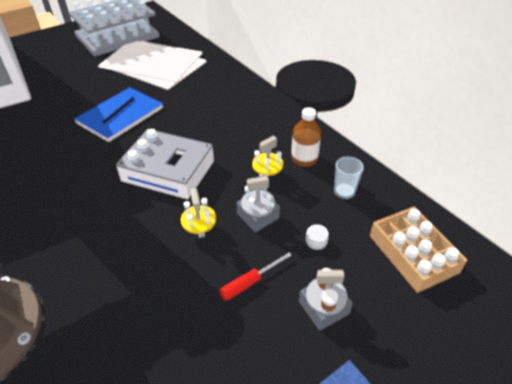

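Scene view: grey carrier with white vials at (256,205) on a grey stand. A second grey carrier with amber jars stands at (212,145). Two yellow look-alikes are at (303,190) and (247,247), and the deck with its slot is at (345,250). In the side view the four-vial carrier is at (258,205) and the jar carrier at (325,300). I'll confirm in a crop and measure.

```bash
python3 - <<'E'
from h import *
s=np.load("s0.npz");d=np.load("d0.npz")
c1=cv2.resize(s["im"][110:260,180:330],(400,400),interpolation=cv2.INTER_CUBIC)
c2=cv2.resize(d["im"][165:335,225:395],(400,400),interpolation=cv2.INTER_CUBIC)
cv2.imwrite("pics/c0.png",np.hstack([c1,c2]))
for n,f,box in(("s",s,(230,175,285,225)),("d",d,(230,170,285,230)),("s other",s,(190,115,235,165)),("d other",d,(295,262,355,330))):
    P=f["P"][box[1]:box[3],box[0]:box[2]].reshape(-1,3); ok=f["d"][box[1]:box[3],box[0]:box[2]].ravel()>0
    P=P[ok]; zt=np.percentile(P[:,2],99.5); H=P[P[:,2]>zt-.012]
    c=H.mean(0); w,v=np.linalg.eigh(np.cov(H[:,:2].T)); print(n,zt,len(H),c.round(4),"yaw",np.degrees(np.arctan2(v[1,1],v[0,1])),np.sqrt(w))
for n,f,box in(("s",s,(300,210,400,300)),("d",d,(115,125,215,200))):
    sub=f["P"][box[1]:box[3],box[0]:box[2]].reshape(-1,3); z=sub[:,2]
    T=sub[(abs(z-.056)<.008)]; r=cv2.minAreaRect((T[:,:2]*1000).astype(np.float32)); print(n,len(T),np.median(T[:,2]),r)
E
```

```text
s 0.11995414487432508 111 [ 0.6003 -0.0701  0.1166] yaw 156.56102985767072 [0.00416001 0.01346908]
d 0.11887415753532365 161 [ 0.5954 -0.0776  0.1151] yaw 156.73515962646712 [0.00408373 0.01313517]
s other 0.11964321765935657 90 [ 0.5642 -0.3364  0.1158] yaw 146.2100617326029 [0.00453654 0.01295233]
d other 0.11930744393797241 237 [ 0.56   -0.344   0.1161] yaw 143.91591884127726 [0.00390879 0.01323239]
s 3592 0.055826093337650984 ((501.35455322265625, 192.08132934570312), (154.54641723632812, 190.05108642578125), 33.88052749633789)
d 2731 0.054311437246563066 ((500.3285217285156, 189.16575622558594), (153.69192504882812, 192.81314086914062), 34.04385757446289)
```

View pics/c0.png

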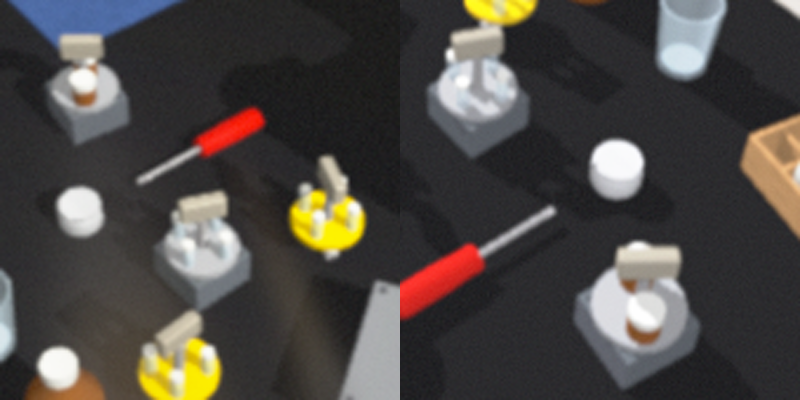

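Confirmed: the four-vial grey carrier is at scene (256,205), crop (203,235). The jar carrier, crop left (82,85), has amber jars, and the other two are yellow. Now the slot, and the wrist camera mount.

```bash
python3 - <<'E'
from h import *
for n in("s0","d0"):
    f=np.load(n+".npz"); K,W=f["K"],f["W"]
    v,u=np.mgrid[:384,:512]; Q=np.array([ray(p,K,W,.056)[:2] for p in np.c_[u.ravel(),v.ravel()]]).reshape(384,512,2)
    a=np.radians(34); X=(Q-[.501,.191])@np.array([[np.cos(a),-np.sin(a)],[np.sin(a),np.cos(a)]])
    ins=(abs(X[...,0])<.07)&(abs(X[...,1])<.09)
    g=cv2.cvtColor(f["im"],cv2.COLOR_BGR2GRAY); m=(ins&(g<80)).astype(np.uint8)
    N,l,st,c=cv2.connectedComponentsWithStats(m)
    for i in range(1,N):
        if st[i,4]>40:
            S=(Q[l==i]*1000).astype(np.float32); print(n,c[i],st[i,4],cv2.minAreaRect(S),X[l==i].mean(0))
print(arm.camera_model("wrist"))
f=np.load("d0.npz");im=cv2.cvtColor(f["im"],cv2.COLOR_BGR2HSV)
ym=(im[...,0]>22)&(im[...,0]<35)&(im[...,1]>150)&(im[...,2]>120);N,l,st,c=cv2.connectedComponentsWithStats(ym.astype(np.uint8))
print([(c[i],np.median(f["P"][l==i],0)) for i in range(1,N) if st[i,4]>60])
E
```

```text
s0 [338.93478261 245.33152174] 184 ((520.4844360351562, 167.95108032226562), (55.74488830566406, 23.794443130493164), 33.8150749206543) [ 0.00390859 -0.02990363]
d0 [173.97368421 159.06578947] 76 ((509.6646728515625, 157.5584716796875), (36.218902587890625, 18.762107849121094), 34.89476776123047) [-0.01150742 -0.03261347]
{'mtx': array([[271.75831332,   0.        , 261.20067103],
       [  0.        , 271.75831332, 192.39374393],
       [  0.        ,   0.        ,   1.        ]]), 'mount': array([[-8.93754841e-05, -9.60543613e-01, -2.78129393e-01,
         7.43426508e-02],
       [ 9.99999977e-01, -3.13979622e-05, -2.12909428e-04,
         3.25501939e-05],
       [ 1.95776095e-04, -2.78129405e-01,  9.60543594e-01,
        -1.49736539e-01],
       [ 0.00000000e+00,  0.00000000e+00,  0.00000000e+00,
         1.00000000e+00]])}
[(array([267.17010309, 164.85051546]), array([0.69708239, 0.02145621, 0.03829641])), (array([198.06972112, 221.37250996]), array([ 0.46159568, -0.04135235,  0.03840211]))]
```

Request:
move_arm(
  rows="0 0 0 0.0375 0.0293 0 0.055;0 0 0 0.0375 0.0293 0 0.055;0 0 0 0.0375 0.0293 0 0.055;0 0 0 0.0375 0.0293 0 0.055;0 0 0 0.0375 0.0293 0 0.055;0 0 0 0.0375 0.0293 0 0.055;0 0 0 0.0375 0.0293 0 0.055;0 0 0 0.0375 0.0293 0 0.055",
)

```text
t: 1.1
eef_pos: [0.4267, 0.3186, 0.2344]
ee_rot: [3.141, 0.0, -0.329]
force: [0.3, -0.3, -0.4]
width: 0.0549
gripper_force: 0.0
```

Request:
move_arm(
  rows="0 0 0 0.0375 0.0293 0 0.055;0 0 0 0.0375 0.0293 0 0.055;0 0 0 0.0375 0.0293 0 0.055;0 0 0 0.0375 0.0293 0 0.055;0 0 0 0 0 0 0.055;0 0 0 0 0 0 0.055",
)

```text
t: 1.85
eef_pos: [0.5301, 0.1605, 0.2342]
ee_rot: [3.141, 0.001, -0.33]
force: [-0.1, 0.6, 0.5]
width: 0.0549
gripper_force: 0.0
```

```bash
python3 - <<'E'
from h import *
grab("wrist","w0")
E
```

```text
(no output)
```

View pics/w0.png

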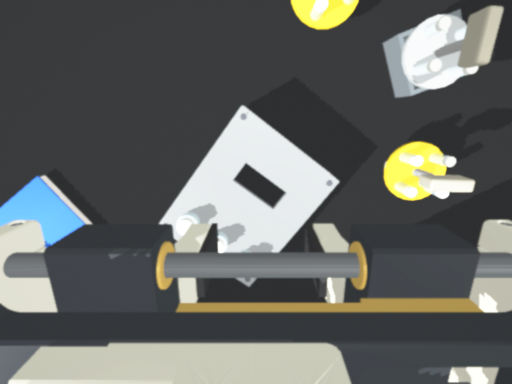

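The wrist picture shows the whole slot at (259,185), the deck vials at the lower left of the deck and the four-vial carrier at the upper right (440,52).

```bash
python3 - <<'E'
from h import *
f=np.load("w0.npz");K,W=f["K"],f["W"];g=cv2.cvtColor(f["im"],cv2.COLOR_BGR2GRAY)
deck=f["P"][110:215,200:320].reshape(-1,3);zd=np.median(deck[abs(deck[:,2]-.056)<.01][:,2]);print("zdeck",zd)
m=np.zeros_like(g);m[155:215,225:295]=(g[155:215,225:295]<90)
N,l,st,c=cv2.connectedComponentsWithStats(m);i=1+np.argmax(st[1:,4])
p=np.argwhere(l==i)[:,::-1]; r=cv2.minAreaRect(p.astype(np.float32));print(r)
Q=np.array([ray(x,K,W,zd)[:2] for x in cv2.boxPoints(r)]);print(Q, Q.mean(0))
print(cv2.minAreaRect((Q*1000).astype(np.float32)))
P=f["P"][0:75,455:505].reshape(-1,3);H=P[P[:,2]>.11];print(len(H),H.mean(0),np.median(H[:,2]),cv2.minAreaRect((H[:,:2]*1000).astype(np.float32)))
E
```

```text
zdeck 0.05559341406546414
((259.0727233886719, 185.40158081054688), (47.516326904296875, 19.16037368774414), 36.469234466552734)
[[0.53761247 0.19324927]
 [0.55119934 0.17334367]
 [0.50188803 0.14005536]
 [0.48706061 0.16001535]] [0.51944011 0.16666591]
((519.1299438476562, 166.6795196533203), (60.61705017089844, 24.839406967163086), 34.021888732910156)
1233 [ 0.59900385 -0.068676    0.11982723] 0.11790087040213498 ((589.1819458007812, 23.02790069580078), (44.32114028930664, 223.67501831054688), 5.48289155960083)
```

Request:
move_arm(
  rows="0 0 0 0.028 0.04 0 0.055;0 0 0 0.028 0.04 0 0.055;0 0 0 0.028 0.04 0 0.055;0 0 0 0.028 0.04 0 0.055;0 0 0 0.028 0.04 0 0.055;0 0 4.5 0 0 0 0.055;0 0 0 0 0 0 0.055",
)

```text
t: 2.78
eef_pos: [0.5982, -0.0731, 0.2344]
ee_rot: [3.142, 0.0, -0.406]
force: [-0.2, 1.2, 0.9]
width: 0.0548
gripper_force: 0.0
```

```bash
python3 - <<'E'
from h import *
im,d,P,K,W,st=grab("wrist","w1");print(st["eef_pos"],st["ee_rot"])
m=((P[...,2]>.111)&(P[...,2]<.125)&(d>0)&(np.hypot(P[...,0]-.598,P[...,1]+.074)<.04)).astype(np.uint8)
p=np.argwhere(m)[:,::-1];r=cv2.minAreaRect(p.astype(np.float32));print(len(p),r)
zt=np.median(P[m>0][:,2]);H=P[m>0]
print(zt,H.mean(0),cv2.minAreaRect((H[:,:2]*1000).astype(np.float32)))
vis=im.copy();cv2.drawContours(vis,[cv2.boxPoints(r).astype(int)],-1,(0,0,255),1);cv2.imwrite("pics/w1v.png",vis)
E
```

```text
[ 0.59817691 -0.07311766  0.23436024] [ 3.14150048e+00  3.54643543e-04 -4.06394259e-01]
605 ((261.5, 188.0), (44.0, 13.0), 90.0)
0.11820508169891014 [ 0.5996138  -0.07408012  0.1179923 ] ((598.3359375, -73.48533630371094), (13.567244529724121, 46.351524353027344), 66.94788360595703)
```

View pics/w1v.png

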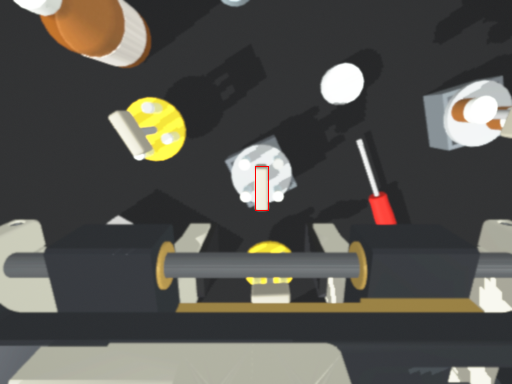

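The handle is centred under the tool at (261,188), with the four white vials around it, and yaw is matched within half a degree. Descend and grip.

Request:
move_arm(
  rows="0 0 0 0 0 0.03 0.055;0 0 0 0 0 0.03 0.055;0 0 0 0 0 0.03 0.055;0 0 0 0 0 0.03 0.055;0 0 0 0 0 0.017 0.055;0 0 0 0 0 0 0.055",
)

```text
t: 3.58
eef_pos: [0.5977, -0.0731, 0.0967]
ee_rot: [3.14, 0.002, -0.405]
force: [0.4, 0.1, 0.9]
width: 0.055
gripper_force: 0.0
```

Request:
move_arm(
  rows="0 0 0 0 0 0 0.03;0 0 0 0 0 0 0.005;0 0 0 0 0 0 0.005;0 0 0 0 0 0 0.005;0 0 0 0 0 0 0.005;0 0 0 0 0 0 0.005",
  squeeze=40,
)

```text
t: 4.32
eef_pos: [0.5983, -0.0737, 0.0976]
ee_rot: [-3.141, -0.0, -0.407]
force: [0.2, 0.2, 0.7]
width: 0.0137
gripper_force: 39.9
```

Request:
move_arm(
  rows="0 0 0 0 0 -0.01 0.005;0 0 0 0 0 -0.015 0.005;0 0 0 0 0 -0.02 0.005;0 0 0 0 0 -0.025 0.005;0 0 0 0 0 -0.025 0.005;0 0 0 0 0 -0.02 0.005;0 0 0 0 0 -0.015 0.005;0 0 0 0 0 0 0.005",
)

```text
t: 5.32
eef_pos: [0.5988, -0.0737, 0.2292]
ee_rot: [-3.14, -0.002, -0.407]
force: [0.1, -0.2, -2.5]
width: 0.0135
gripper_force: 39.9
```

Request:
move_arm(
  rows="0 0 0 -0.012 -0.0135 0 0.005;0 0 0 -0.024 -0.027 0 0.005;0 0 0 -0.024 -0.027 0 0.005;0 0 0 -0.024 -0.027 0 0.005;0 0 0 -0.024 -0.027 0 0.005;0 0 0 -0.024 -0.027 0 0.005;0 0 0 -0.024 -0.027 0 0.005;0 0 0 -0.012 -0.0135 0 0.005",
)

```text
t: 6.32
eef_pos: [0.5175, 0.1681, 0.2267]
ee_rot: [3.141, 0.001, -0.406]
force: [0.1, 0.4, -1.9]
width: 0.0135
gripper_force: 39.9
```

Request:
move_arm(
  rows="0 0 -5 0 0 0 0.005;0 0 -9.5 0 0 0 0.005;0 0 -9.5 0 0 0 0.005;0 0 -9.5 0 0 0 0.005;0 0 -9.5 0 0 0 0.005;0 0 -9.5 0 0 0 0.005;0 0 -4.8 0 0 0 0.005;0 0 0 0 0 0 0.005",
)

```text
t: 7.32
eef_pos: [0.5184, 0.1662, 0.227]
ee_rot: [-3.142, 0.001, 0.592]
force: [-1.0, -0.4, -2.0]
width: 0.014
gripper_force: 39.9
```

```bash
python3 - <<'E'
from h import *
im,d,P,K,W,st=grab("wrist","w2");print(st["eef_pos"],st["ee_rot"])
S=grab("scene","s2");D=grab("side","d2")
a=cv2.resize(im,(440,330));b=cv2.resize(D[0][80:230,80:280],(360,270));c=cv2.resize(S[0][150:300,260:460],(360,270))
o=np.zeros((540,800,3),np.uint8);o[:330,:440]=a;o[:270,440:]=b;o[270:,440:]=c;cv2.imwrite("pics/v2.png",o)
E
```

```text
[0.51843761 0.16622023 0.22699643] [-3.14153604e+00  1.11949003e-03  5.91983530e-01]
```

View pics/v2.png

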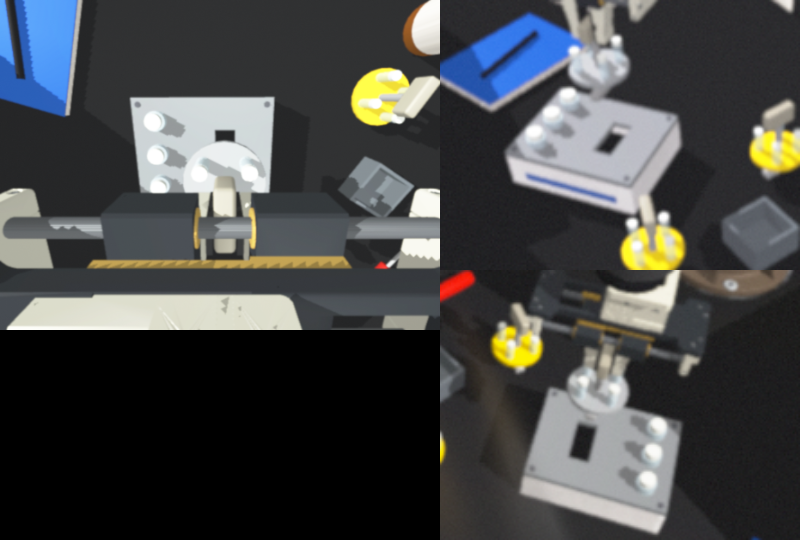

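The carrier hangs over the deck with its handle along the slot, and the wrist view shows the slot lined up with the tool. Lower it while watching the force.

Request:
move_arm(
  rows="0 0 0 0.001 0 0.01 0.005;0 0 0 0 0 0.02 0.005;0 0 0 0 0 0.02 0.005;0 0 0 0 0 0.015 0.005;0 0 0 0 0 0.01 0.005;0 0 0 0 0 0.008 0.005;0 0 0 0 0 0.005 0.005;0 0 0 0 0 0 0.005",
)

```text
t: 8.48
eef_pos: [0.5197, 0.1669, 0.1395]
ee_rot: [3.142, 0.0, 0.593]
force: [0.4, -0.3, -2.3]
width: 0.0139
gripper_force: 39.9
```

```bash
python3 - <<'E'
from h import *
S=grab("scene","s3");D=grab("side","d3")
b=cv2.resize(D[0][90:210,110:230],(400,400),interpolation=cv2.INTER_CUBIC);c=cv2.resize(S[0][180:300,290:410],(400,400),interpolation=cv2.INTER_CUBIC)
cv2.imwrite("pics/v3.png",np.hstack([b,c]))
E
```

```text
(no output)
```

View pics/v3.png

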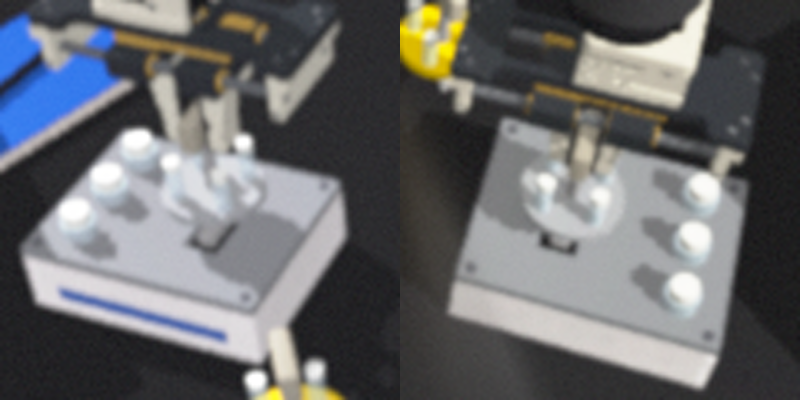

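The T-head is inside the slot, at left-crop (212,235) and right-crop (560,242), with no contact force. Continue down.

Request:
move_arm(
  rows="0 0 0 0 0 0.006 0.005;0 0 0 0 0 0.006 0.005;0 0 0 0 0 0.006 0.005;0 0 0 0 0 0.004 0.005;0 0 0 0 0 0.0025 0.005;0 0 0 0 0 0 0.005",
)

```text
t: 9.32
eef_pos: [0.5197, 0.1668, 0.1149]
ee_rot: [3.142, 0.0, 0.593]
force: [1.0, 0.5, -1.9]
width: 0.0136
gripper_force: 39.9
```

Request:
move_arm(
  rows="0 0 5 0 0 0 0.005;0 0 10 0 0 0 0.005;0 0 10 0 0 0 0.005;0 0 10 0 0 0 0.005;0 0 10 0 0 0 0.005;0 0 10 0 0 0 0.005;0 0 10 0 0 0 0.005;0 0 10 0 0 0 0.005",
)

```text
t: 10.32
eef_pos: [0.5198, 0.167, 0.1153]
ee_rot: [-3.141, -0.0, -0.722]
force: [0.1, -0.6, -2.3]
width: 0.0139
gripper_force: 39.9
```

Request:
move_arm(
  rows="0 0 10 0 0 0 0.005;0 0 5 0 0 0 0.005;0 0 0 0 0 0.001 0.005;0 0 0 0 0 0.0005 0.005;0 0 0 0 0 0 0.005",
)

```text
t: 10.95
eef_pos: [0.5198, 0.1669, 0.1136]
ee_rot: [-3.141, -0.0, -0.977]
force: [-0.3, -0.9, -1.2]
width: 0.0138
gripper_force: 39.9
```

Request:
move_arm(
  rows="0 0 0 0 0 0.001 0.005;0 0 0 0 0 0 0.005;0 0 0 0 0 0 0.016;0 0 0 0 0 0 0.025;0 0 0 0 0 0 0.04;0 0 0 0 0 0 0.04;0 0 0 0 0 0 0.04",
)

```text
t: 11.82
eef_pos: [0.5197, 0.1669, 0.1125]
ee_rot: [3.141, -0.0, -0.978]
force: [0.6, 0.7, -0.3]
width: 0.0397
gripper_force: 0.0
```

Request:
move_arm(
  rows="0 0 0 0 0 -0.01 0.04;0 0 0 0 0 -0.02 0.04;0 0 0 0 0 -0.03 0.04;0 0 0 0 0 -0.03 0.04;0 0 0 0 0 -0.03 0.04;0 0 0 0 0 -0.01 0.04;0 0 0 0 0 0 0.04",
)

```text
t: 12.7
eef_pos: [0.5198, 0.167, 0.2432]
ee_rot: [-3.14, 0.0, -0.978]
force: [-0.5, -0.2, -0.7]
width: 0.0401
gripper_force: 0.0
```

```bash
python3 - <<'E'
from h import *
im,d,P,K,W,st=grab("wrist","w4");D=grab("side","d4")
m=(P[...,2]>.126)&(P[...,2]<.145)&(d>0)&(np.hypot(P[...,0]-.519,P[...,1]-.167)<.035)
H=P[m];print(len(H),np.median(H[:,2]),H.mean(0),cv2.minAreaRect((H[:,:2]*1000).astype(np.float32)))
n=np.linalg.lstsq(np.c_[H[:,:2],np.ones(len(H))],H[:,2],rcond=None)[0];print("slope",n[:2])
o=np.hstack([cv2.resize(im,(400,300)),cv2.resize(D[0][90:210,90:250],(400,300))]);cv2.imwrite("pics/v4.png",o)
E
```

```text
618 0.1342138759619163 [0.52029183 0.16523804 0.13406101] ((519.826171875, 166.08197021484375), (13.257262229919434, 44.994842529296875), 34.07505416870117)
slope [-0.02789919  0.00289917]
```

View pics/v4.png

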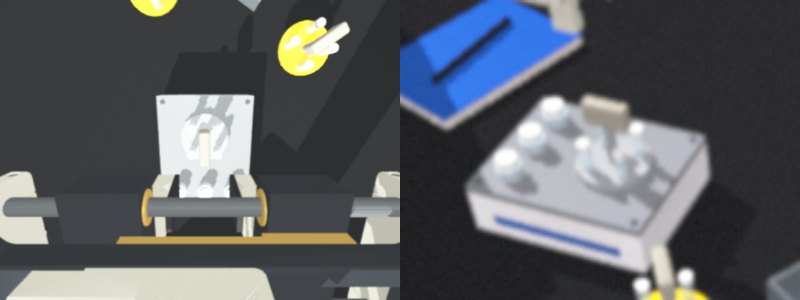

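The carrier sits flat on the deck, with its handle across the slot and within 1 mm of the slot's centre. Its top is at 0.134, so the handle centre is about 66 mm above the mouth. The gripper is clear.

```bash
python3 -c "
from station import arm
print(arm.job_done())"
```

```text
the job is handed in; nothing more can be done
None
```

The four-vial carrier is mounted flat in the deck, quarter-turned square across the slot and within 1 mm of its centre by the last wrist view. It was released, the other carrier was left alone, and the job was handed in at about 13 s.

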